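Stop the sieve shaker, add a sieve, select the gentle setting

TASK

The sieve shaker was left on its fast setting (three-bar key latched down; its mains is off). First press its red stop key until that key latches and the three-bar key pops up; then nest the yellow-banded sieve fully and level on top of the blue-banded sieve on the shaker; then press the one-bar key until it latches and the stop key pops up. Leave the blue-banded sieve seated on the shaker's pan and leave the green-banded sieve where it stands.

Things in the scene. Friction and masses are not known exactly. Their poses are not given: they have to be found in the camera images.
- shaker: Sieve shaker, blue-grey metal case 184 x 150 mm, fixed to the table; place and yaw vary. Origin on the table under the middle of the case; x from the front key console to the sprung plate at the rear, z up. Four keys in a row at x -64 mm: red stop key at y +48 mm, then grey one-, two- and three-bar keys at +16, -16, -48. Bezel round the keys 67 mm high, case behind it 40 mm high.
- pan_rim (a point): Centre of the rim of the steel collecting pan (64 mm outside diameter) clamped on the shaker's rear plate; in the shaker's frame at x +36 mm, y 0, 82 mm above the table.
- key_stop_top (a point): Centre of the top of the red stop key (white ring on it), left end of the row. All caps are 28 mm (front to back) by 22 mm, 32 mm apart; top 81 mm above the table when up, 73 mm latched, 71 mm at the stop. They slide straight down.
- key_1_top (a point): Centre of the top of the one-bar key (gentle), second from the left.
- key_2_top (a point): Centre of the top of the two-bar key (medium), third from the left.
- key_3_top (a point): Centre of the top of the three-bar key (fast), at the right end of the row; latched down at the start.
- key_stop (a joint): Depth of the stop key in m: 0 up, 0.008 latched, 0.010 at its solid stop. The keys are interlocked: pressed slowly to the stop (2 to 3 N on the way; a quick touch knocks with 6 N or more) and let go, a key stays latched and the one latched before springs up. Pressed only part way, it frees the other and springs back itself.
- key_1 (a joint): Depth of the one-bar key in m: 0 up, 0.008 latched, 0.010 at its stop.
- key_2 (a joint): Depth of the two-bar key in m: 0 up, 0.008 latched, 0.010 at its stop.
- key_3 (a joint): Depth of the three-bar key in m: 0 up, 0.008 latched (so at the start), 0.010 at its stop.
- sieve_yellow: Round steel sieve, yellow band and rim, coarse mesh, 0.11 kg, upright on the table left or right of the shaker. Origin: centre of its underside. Lowest 7 mm a spigot 55 mm in diameter; above it the frame, 64 mm outside, 59 inside, open, rim at 31 mm. Grasp round the frame. Nested, its spigot sits in the other's rim (2 mm play all round), origin 24 mm above the other's.
- sieve_blue: Loose test sieve of the same size and shape with a blue band and rim and a fine mesh, nested on the shaker's pan: its origin is 75 mm above the table, its rim 106 mm. It stays there; the yellow-banded sieve goes on it.
- sieve_green: Loose test sieve of the same size and shape with a green band and rim and a medium mesh, standing on the table on the other side of the shaker; it is not wanted and stays where it is.
There are look-alikes about, which are no part of the job. What is shaped like the sieve_yellow but orange is not meant.

How it is judged:
By the outcome, as a careful person would: the job done as asked, in the order asked, and still so for the second after the job is handed in, with the robot touching nothing.
It also fails if it takes over 59 s, if anything falls off the work surface, if the arm or the gripper's body presses on something with over 40 N, if the wrist force passes 120 N, or if a joint passes its speed limit or range.

ROBOT

A 7-joint arm with a two-finger parallel gripper is mounted at the origin on a cart in front of the work surface, level with it; the furniture and walls round the work are solid. World frame = base frame: x ahead of the robot, y to its left, z up, the work surface at z = 0. Lengths are in m, angles in rad, forces in N, time in s.
With the tool pointing down it reaches from about 0.425 to 0.925 m from the base axis. Payload 6.8 kg.
Tool frame: the origin (TCP) lies at the very end of the fingers, on their centre line; the grasp point (between the pads) lies 19 mm behind it; z points along the fingers, y is the line along which they close (so a half turn about z gives the same grasp; the last joint's range is limited). The gripper opens to 85 mm and grips with 20 to 120 N. Pads are 22 mm wide; open, the fingers measure 114 mm over their backs; the gripper's body (76 mm by 85 mm) begins 54 mm behind the grasp point. The pads swing forward as they close: fully open they stand 13 mm farther back than shut.
Start: joints at [-1.273, 0.477, 0.022, 1.555, -0.011, 1.109, -0.083], TCP at [0.266, 0.62, 0.231] pointing down, gripper open.
Joint ranges: [-2.96, 2.96], [-0.34, 2.1], [-1.41, 1.46], [0.24, 2.44], [-1.37, 4.51], [0.17, 1.92], [-2.96, 2.96]. Speed limits (rad/s): [2.39, 2.39, 3.14, 3.14, 3.14, 3.14, 3.14].

INTERFACE

Orientations are given as a unit quaternion [w, x, y, z].
In Python, from station import bot gives the robot as it stands.
- The arm moves only by the tool jog_arm, never from a script. Its argument "motion" is a list of rows, each a list of 7 numbers: the turn, a rotation vector about the tool's x, y, z in rad, then the shift along the tool's x, y, z in mm, then the finger opening in mm, from 0 to 85.4. A call has 1 to 10 rows; each row is the pose to reach, as a shift and turn from the pose commanded when the call began, along the tool's axes at that moment; what a row does not reach only later rows make up. A row lasts 1/8 s, in which the tool goes at most 62.5 mm and 10.7 degrees, less where a joint would pass 70% of its speed; a pose out of reach is approached as far as the arm can. A call with a gripper value outside its range is refused whole. The fingers move at their own pace and stop on an object; "grip_force" is the grip in N (left out, the last holds). Time passes only in rows, so rows that repeat a pose let the fingers close. It gives the time, the measured TCP pose, the force, the opening and the grip force at its end, in the units of the state.
- bot.get_obs(): the state, without advancing time (a new reading comes with each control period).
- bot.read_camera(name): name is "scene" or "side" or "wrist"; returns a dict with "pixels" (480x640x3 uint8, red, green, blue), "camera_matrix" (3x3 intrinsics, pixels), "T" (4x4, takes a point from camera to world coordinates); the wrist camera has in their place "tool_from_camera" (4x4, takes a point from camera to tool coordinates, whose origin is the TCP and whose axes are the flange's). Camera axes: x right, y down, z forward; pixel columns grow to the right and rows downward; lengths in m; the calibration is good to about 2 mm. A picture is of the moment at which its call begins: read the wrist's pose just before it. There is no depth.
- bot.hand_in(): hands the job in; it is judged then, once.
Trained networks look in a picture, given as the dict that the camera call returned (one of the last four; its "shot" number tells which), for a name from the list of things; names that differ only in an ending like _2 or _b are one class to them, and where a whole thing is asked for, a point or a joint stands for the part that bears it (a point fixed in the world has none). Each returns a list of dicts, best first, with "score" (0 to 1); they miss things now and then, are a little off and sometimes report something else, mostly with a low value. They report only what shows in the picture. A call takes as long as a camera call. They do not tell look-alikes from the thing itself.
- bot.spot_in(thing, picture): "xy" ([column, row] in pixels, amid what is visible of it).
- bot.tip_of(thing, picture): "xy" ([column, row] in pixels: a listed point, or the origin of a listed thing).
The state is a dict: "t": time; "q": joint angles; "joint_vel": joint speeds; "joint_torque": joint torques, N m; "eef_pos": TCP position; "tool_rot": TCP orientation; "contact_force": force on the tool from outside, world axes, zero at the start; "torque": the same for the moment, N m; "gripper_width": opening from 0.0 (shut) to 1.0 (fully open); "grasp_force": force on a finger pad.
Only numpy, scipy, OpenCV 4.12 (cv2) and the standard library are available. Lean on these libraries where they do the work, as an engineer would, in place of code of your own. Each camera call takes 0.05 s, during which the arm holds its last target. There are 200 camera calls.

## Working session

There is one attempt and no reset: what is moved stays moved. The work goes in short steps, Python scripts to look and compute and a tool call to move; the robot and the scene stay as the last step left them, time stands still between calls to the robot, and variables do not carry over. Pictures are saved under pics/ and viewed, at most 10 in all, crops included, and the job is handed in when it is done.

Besides the shell and the picture viewer there is one more tool, called after ">>>" as name(argument=value, ...) on one line, values as JSON. jog_arm: Moves the arm, as the interface text tells. Its arguments: {"type":"object","properties":{"motion":{"type":"array"},"grip_force":{"type":"number"}},"required":["motion"]}

```bash
mkdir -p pics
cat > h.py <<'E'
import numpy as np, cv2
from station import bot
from scipy.spatial.transform import Rotation as R
def rot(o): q=o["tool_rot"]; return R.from_quat([q[1],q[2],q[3],q[0]]).as_matrix()
def shot(name):
    o=bot.get_obs(); p=bot.read_camera(name)
    if name=="wrist":
        T=np.eye(4);T[:3,:3]=rot(o);T[:3,3]=o["eef_pos"];T=T@p["tool_from_camera"]
    else: T=p["T"]
    return p,np.array(T),np.array(p["camera_matrix"])
def px2w(xy,z,T,K):
    d=T[:3,:3]@np.linalg.solve(K,[xy[0],xy[1],1]); return T[:3,3]+d*(z-T[2,3])/d[2]
def w2px(P,T,K):
    c=np.linalg.inv(T)@np.append(P,1); u=K@c[:3]; return u[:2]/u[2]
def save(p,f,box=None,s=1):
    im=p["pixels"][:,:,::-1]
    if box: im=im[box[1]:box[3],box[0]:box[2]]
    cv2.imwrite("pics/"+f,cv2.resize(im,None,fx=s,fy=s,interpolation=cv2.INTER_CUBIC))
E
python3 - <<'E'
from h import *
np.set_printoptions(precision=4,suppress=True)
o=bot.get_obs();print(o)
Z=dict(pan_rim=.082,key_stop_top=.081,key_1_top=.081,key_2_top=.081,key_3_top=.073,sieve_yellow=0,sieve_blue=.075,sieve_green=0,shaker=0)
ims=[]
for n in("scene","side"):
    p,T,K=shot(n);ims.append(p["pixels"])
    print(n,T[:3,3])
    for k,z in Z.items():
        for r in bot.tip_of(k,p)[:3]: print(k,round(r["score"],2),np.round(r["xy"],1),px2w(r["xy"],z,T,K)[:2])
    save(p,n+"0.png")
E
```

```text
{'t': 0.0, 'q': array([-1.2731,  0.4778,  0.0223,  1.5564, -0.0115,  1.1093, -0.0831]), 'joint_vel': array([-0.0006,  0.0001,  0.0006, -0.0011,  0.0005,  0.    , -0.0007]), 'joint_torque': array([ -0.    , -59.6448,   1.6076, -28.1197,   0.0123,   0.0095,
         0.    ]), 'eef_pos': array([0.2662, 0.6197, 0.2303]), 'tool_rot': array([-0.0001,  0.2015,  0.9795, -0.0009]), 'contact_force': array([-0.265 ,  0.1561, -0.4061]), 'torque': array([-0.0004,  0.0234,  0.0265]), 'grasp_force': 0.0, 'gripper_width': 0.9970358885501983}
scene [-0.1386 -0.42    0.9883]
pan_rim 0.81 [306.7 217.8] [ 0.5466 -0.0057]
pan_rim 0.7 [285.6 251.5] [ 0.4357 -0.0155]
key_stop_top 0.64 [275.8 250.2] [0.4285 0.0062]
key_1_top 0.37 [300.3 251.7] [ 0.4522 -0.0441]
key_2_top 0.55 [300.6 252.5] [ 0.4506 -0.0459]
key_3_top 0.62 [315.2 260.1] [ 0.4535 -0.082 ]
key_3_top 0.16 [304.8 253.9] [ 0.4571 -0.0529]
sieve_yellow 0.87 [389.7 303.4] [ 0.478  -0.2633]
sieve_yellow 0.86 [252.7 222.1] [0.527  0.1451]
sieve_yellow 0.83 [434.2 329.2] [ 0.4659 -0.3757]
sieve_blue 0.84 [303.1 222.1] [ 0.5359 -0.0019]
sieve_blue 0.33 [298.2 251.9] [ 0.4533 -0.0378]
sieve_green 0.87 [210.9 215.1] [0.4931 0.2529]
shaker 0.94 [301.7 251.6] [ 0.5069 -0.0134]
side [0.3574 0.7354 0.6848]
pan_rim 0.59 [297.1 254.8] [ 0.5457 -0.0068]
pan_rim 0.4 [348.7 249.4] [ 0.4473 -0.0476]
key_stop_top 0.53 [349.1 271.9] [0.4357 0.0214]
key_2_top 0.63 [347.9 249.9] [ 0.4488 -0.0469]
key_3_top 0.48 [349.3 246.3] [ 0.4491 -0.0701]
sieve_yellow 0.94 [356.  198.7] [ 0.475  -0.3797]
sieve_yellow 0.93 [350.5 223.3] [ 0.4717 -0.2608]
sieve_yellow 0.64 [289.8 339.1] [0.5242 0.1419]
sieve_blue 0.88 [299.8 260.9] [0.5379 0.0026]
sieve_green 0.59 [290.9 392.1] [0.4932 0.2548]
shaker 0.56 [318.4 287.8] [ 0.5011 -0.009 ]
```

View pics/scene0.png

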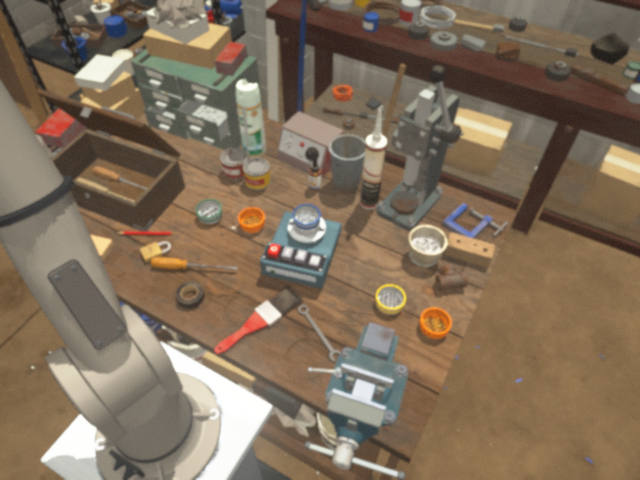

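```bash
python3 -c "
import cv2
a=cv2.imread('pics/scene0.png')[170:370,170:490];cv2.imwrite('pics/crop0.png',cv2.resize(a,None,fx=2.5,fy=2.5,interpolation=cv2.INTER_CUBIC))"
```

```text
(no output)
```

View pics/crop0.png

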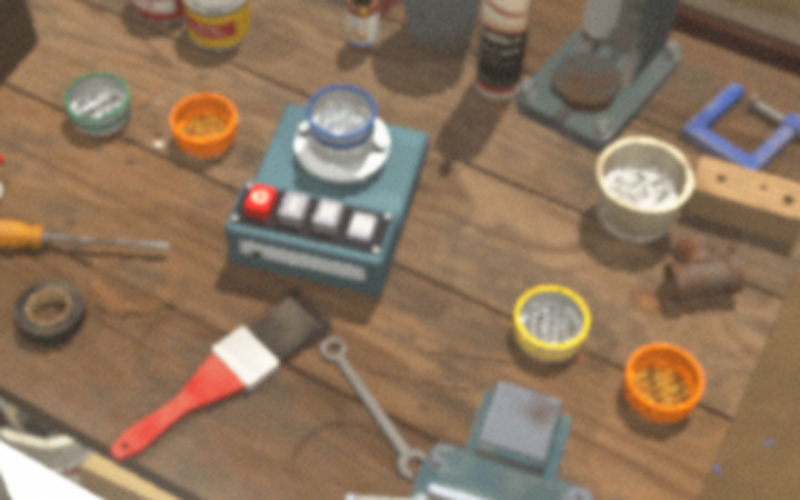

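Scene picture: the yellow-rimmed sieve is at (390,300). The look-alikes are orange, at (435,323) and (251,219). The green sieve is at (210,212), and the blue one is on the pan at (306,217). The enlarged crop confirms a yellow rim with coarse mesh at (390,300), on the right of the shaker, so that is the one to take. The keys run from red at (274,251) to three-bar at (316,261). Next I go above the keys.

>>> jog_arm(motion=[[0, 0, 0.94, -426, -525, -20, 0], [0, 0, 0.94, -426, -525, -20, 0], [0, 0, 0.94, -426, -525, -20, 0], [0, 0, 0.94, -426, -525, -20, 0], [0, 0, 0.94, -426, -525, -20, 0], [0, 0, 0.94, -426, -525, -20, 0], [0, 0, 0.94, -426, -525, -20, 0], [0, 0, 0.94, -426, -525, -20, 0], [0, 0, 0.94, -426, -525, -20, 0], [0, 0, 0.94, -426, -525, -20, 0]])

```text
t: 2.25
eef_pos: [0.437, 0.0172, 0.2503]
tool_rot: [0.0, 0.623, 0.782, 0.001]
contact_force: [0.5, 0.0, -0.8]
gripper_width: 0.001
grasp_force: 0.0
```

Run:
```python
from h import *
np.set_printoptions(precision=4,suppress=True)
p,T,K=shot("wrist"); save(p,"w1.png"); print(p["tool_from_camera"],K,T[:3,3],T[:3,:3])
for k,z in dict(pan_rim=.082,key_stop_top=.081,key_1_top=.081,key_2_top=.081,key_3_top=.073,sieve_blue=.075).items():
        for r in bot.tip_of(k,p)[:2]: print(k,round(r["score"],2),np.round(r["xy"],1),px2w(r["xy"],z,T,K)[:2])
```

```text
[[ 0.0002 -0.9511 -0.309   0.0787]
 [ 1.      0.      0.0004 -0.0003]
 [-0.0003 -0.309   0.9511 -0.142 ]
 [ 0.      0.      0.      1.    ]] [[331.5313   0.     319.8122]
 [  0.     331.5313 236.9625]
 [  0.       0.       1.    ]] [0.4189 0.0937 0.3924] [[ 0.9747  0.2121  0.0707]
 [ 0.2235 -0.9274 -0.3001]
 [ 0.0019  0.3083 -0.9513]]
pan_rim 0.83 [409. 264.] [ 0.5364 -0.0122]
key_stop_top 0.67 [314.9 219.7] [0.4335 0.0115]
key_1_top 0.81 [316.8 251.4] [ 0.4425 -0.0201]
key_2_top 0.6 [314.8 279.1] [ 0.4473 -0.0502]
key_3_top 0.27 [315.3 222.5] [0.4349 0.0067]
sieve_blue 0.89 [408.8 259. ] [ 0.5371 -0.0093]
```

View pics/w1.png

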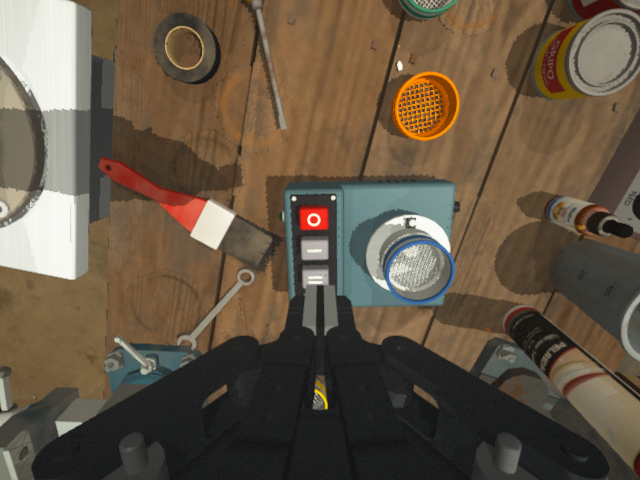

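Wrist view: stop key at (314,219), one-bar key at (316,250), tool aligned with the key row. Pressing the stop key now.

>>> jog_arm(motion=[[0, 0, 0, -4.8, -4.2, 60, 0], [0, 0, 0, -4.8, -4.2, 115, 0], [0, 0, 0, -4.8, -4.2, 155, 0], [0, 0, 0, -4.8, -4.2, 163, 0], [0, 0, 0, -4.8, -4.2, 166, 0], [0, 0, 0, -4.8, -4.2, 168, 0], [0, 0, 0, -4.8, -4.2, 170, 0], [0, 0, 0, -4.8, -4.2, 172, 0], [0, 0, 0, -4.8, -4.2, 174, 0], [0, 0, 0, -4.8, -4.2, 176, 0]])

```text
t: 3.85
eef_pos: [0.434, 0.0135, 0.0739]
tool_rot: [0.0, 0.623, 0.782, 0.0]
contact_force: [0.8, -0.0, 1.2]
gripper_width: -0.002
grasp_force: 0.7
```

>>> jog_arm(motion=[[0, 0, 0, 0, 0, 1.5, 0], [0, 0, 0, 0, 0, 3, 0], [0, 0, 0, 0, 0, 4, 0], [0, 0, 0, 0, 0, 4, 0]])

```text
t: 4.35
eef_pos: [0.4338, 0.0135, 0.0707]
tool_rot: [-0.0, 0.623, 0.782, 0.0]
contact_force: [-4.2, 0.2, 20.8]
gripper_width: -0.001
grasp_force: 10.5
```

>>> jog_arm(motion=[[0, 0, 0, 0, 0, -10, 0], [0, 0, 0, 0, 0, -60, 0], [0, 0, 0, -60, 0, -110, 0], [0, 0, 0, -110, 0, -150, 85], [0, 0, 0, -110, 0, -150, 85]])

```text
t: 4.97
eef_pos: [0.459, -0.097, 0.2221]
tool_rot: [0.002, 0.625, 0.781, 0.001]
contact_force: [-0.1, 0.7, 0.1]
gripper_width: 0.422
grasp_force: 0.0
```

Run:
```python
from h import *
np.set_printoptions(precision=4,suppress=True)
p,T,K=shot("wrist"); save(p,"w2.png")
for k,z in dict(pan_rim=.082,key_stop_top=.073,key_1_top=.081,key_2_top=.081,key_3_top=.081,sieve_blue=.075).items():
        for r in bot.tip_of(k,p)[:2]: print(k,round(r["score"],2),np.round(r["xy"],1),px2w(r["xy"],z,T,K)[:2])
o=bot.get_obs();print(o["t"],o["eef_pos"],o["q"])
```

```text
pan_rim 0.64 [438.9 144.3] [ 0.5401 -0.0103]
key_stop_top 0.66 [316.5  87.5] [0.4326 0.0103]
key_1_top 0.91 [316.9 129.6] [ 0.4399 -0.0211]
key_2_top 0.91 [318.2 166.1] [ 0.4473 -0.0493]
key_3_top 0.96 [319.6 205.5] [ 0.4558 -0.0819]
sieve_blue 0.89 [433.5 141.7] [ 0.5375 -0.0091]
5.325 [ 0.4571 -0.0923  0.2185] [-0.5463  0.1608  0.6891  2.0832 -0.1259  0.9405  0.4384]
```

View pics/w2.png

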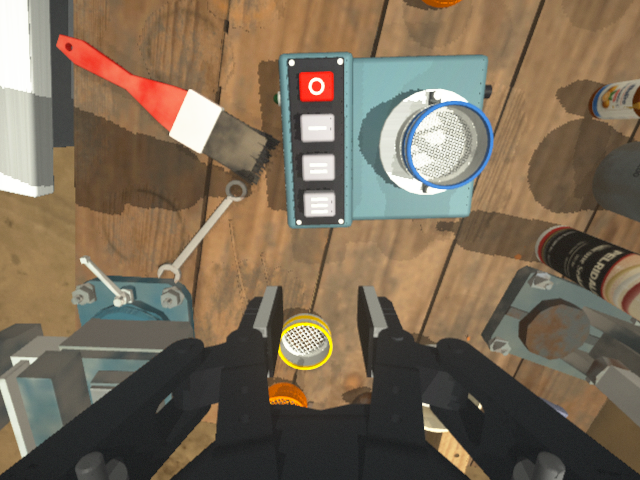

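Wrist view: all four keys show, stop at (316,87) and three-bar at (319,204). The yellow sieve's rim is at (304,343). The vise edge is at x≈195, which leaves room for the fingers at the present yaw. I'll check the key heights in a crop and locate the sieve.

```bash
python3 - <<'E'
import cv2,numpy as np
a=cv2.imread('pics/w2.png')[40:240,260:360]; b=cv2.imread('pics/w1.png')[170:320,260:360]
a=cv2.resize(a,(300,600),interpolation=cv2.INTER_CUBIC);b=cv2.resize(b,(400,600),interpolation=cv2.INTER_CUBIC)
cv2.imwrite('pics/keys.png',np.hstack([b,a]))
E
python3 - <<'E'
from h import *
np.set_printoptions(precision=4,suppress=True)
p,T,K=shot("wrist"); o=bot.get_obs()
for r in bot.tip_of("sieve_yellow",p): print(r["score"],r["xy"],px2w(r["xy"],0,T,K))
h=cv2.cvtColor(p["pixels"],cv2.COLOR_RGB2HSV); m=cv2.inRange(h,(24,120,90),(35,255,255))
n,l,s,c=cv2.connectedComponentsWithStats(m)
for i in range(1,n):
    if s[i][4]>60: print(s[i],c[i],px2w([s[i][0]+s[i][2]/2,s[i][1]+s[i][3]-1-s[i][2]/2*.93],.031,T,K))
print(o["eef_pos"],rot(o),o["gripper_width"])
E
```

```text
0.92 [311.5, 333.8] [ 0.4837 -0.2574 -0.    ]
0.91 [282.8, 405.5] [ 0.4703 -0.3776 -0.    ]
[278 328  55  48 463] [305.4428 351.2246] [ 0.4777 -0.259   0.031 ]
[ 0.4573 -0.0925  0.2187] [[-0.225   0.9743 -0.0025]
 [ 0.9744  0.225  -0.0001]
 [ 0.0005 -0.0024 -1.    ]] 0.9936283450422828
```

View pics/keys.png

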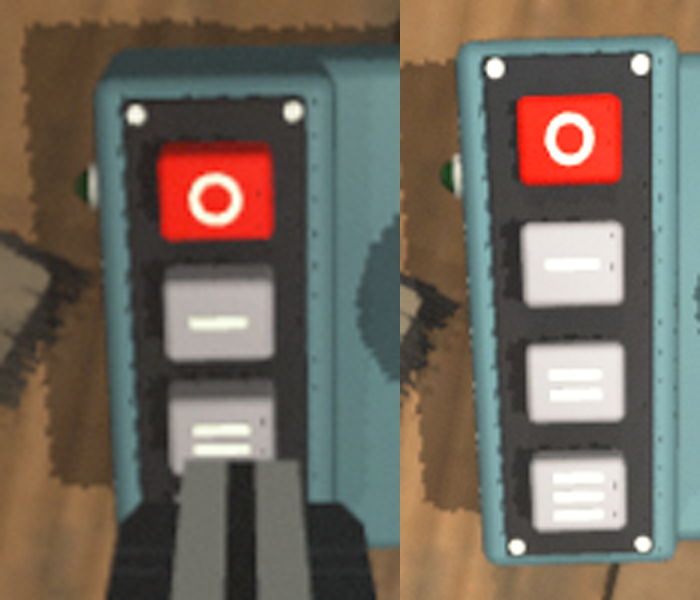

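The crop shows the red key without a side shadow, so it is latched. The three-bar key casts the same shadow as the other raised keys, so it has popped up. Next, hover over the yellow sieve.

>>> jog_arm(motion=[[0, 0, 0, -60, -6, 0, 85], [0, 0, 0, -120, -12, 20, 85], [0, 0, 0, -168, -17, 60, 85], [0, 0, 0, -168, -17, 100, 85], [0, 0, 0, -168, -17, 100, 85], [0, 0, 0, -168, -17, 100, 85]])

```text
t: 6.18
eef_pos: [0.4796, -0.2608, 0.1206]
tool_rot: [0.0, 0.623, 0.782, 0.0]
contact_force: [0.0, 0.6, -0.1]
gripper_width: 0.997
grasp_force: 0.0
```

Run:
```python
from h import *
np.set_printoptions(precision=4,suppress=True)
p,T,K=shot("wrist"); o=bot.get_obs(); save(p,"w3.png")
for r in bot.tip_of("sieve_yellow",p): print(r["score"],r["xy"],px2w(r["xy"],0,T,K))
h=cv2.cvtColor(p["pixels"],cv2.COLOR_RGB2HSV); m=cv2.inRange(h,(24,120,90),(35,255,255))
n,l,s,c=cv2.connectedComponentsWithStats(m)
for i in range(1,n):
    if s[i][4]>60: print(s[i],c[i])
print(o["t"],o["eef_pos"],rot(o))
for P in ([.479,-.26,.031],[.479,-.26,0]): print(w2px(P,T,K))
```

```text
0.97 [280.1, 342.7] [ 0.4682 -0.3763  0.    ]
0.65 [319.5, 229.0] [ 0.4792 -0.2607  0.    ]
[ 274  199   88   85 1114] [319.2971 241.2352]
6.225 [ 0.4802 -0.2609  0.1212] [[-0.2245  0.9745  0.0021]
 [ 0.9745  0.2245 -0.0003]
 [-0.0008  0.0019 -1.    ]]
[319.4553 240.1006]
[319.4627 228.1606]
```

View pics/w3.png

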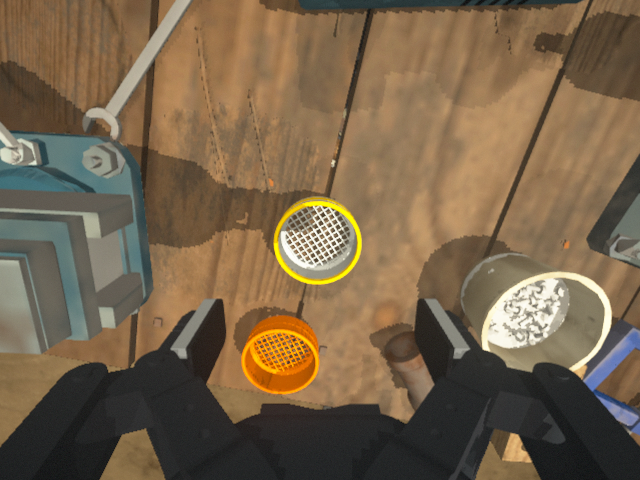

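Yellow sieve rim is centred at (318,241), within 2 px of where my estimate (0.479, -0.2605) predicts it. The look-alike orange one is at (281,360), clear of the fingers. Descending and gripping.

>>> jog_arm(motion=[[0, 0, 0, 0, -1, 50, 85], [0, 0, 0, 0, -1, 95, 85], [0, 0, 0, 0, -1, 116, 85], [0, 0, 0, 0, -1, 116, 85], [0, 0, 0, 0, -1, 116, 60], [0, 0, 0, 0, -1, 116, 50], [0, 0, 0, 0, -1, 116, 50], [0, 0, 0, 0, -1, 116, 50]], grip_force=35)

```text
t: 7.28
eef_pos: [0.4795, -0.2619, 0.0057]
tool_rot: [0.001, 0.623, 0.782, 0.001]
contact_force: [-0.9, 1.3, 7.8]
gripper_width: 0.737
grasp_force: 38.5
```

>>> jog_arm(motion=[[0, 0, 0, 0, 0, -20, 50], [0, 0, 0, 0, 0, -70, 50], [0, 0, 0, 0, 0, -130, 50], [0, 0, 0, 40, 30, -160, 50], [0, 0, 0, 80, 60, -175, 50], [0, 0, 0, 120, 85, -175, 50], [0, 0, 0, 162, 115, -175, 50], [0, 0, 0, 162, 115, -175, 50], [0, 0, 0, 162, 115, -175, 50], [0, 0, 0, 162, 115, -175, 50]])

```text
t: 8.52
eef_pos: [0.5534, -0.0797, 0.1794]
tool_rot: [0.0, 0.624, 0.781, 0.0]
contact_force: [-0.0, -0.4, -1.1]
gripper_width: 0.739
grasp_force: 39.5
```

Run:
```python
from h import *
np.set_printoptions(precision=4,suppress=True)
p,T,K=shot("wrist"); o=bot.get_obs(); save(p,"w4.png")
for k,z in (("sieve_blue",.075),("pan_rim",.082),("key_1_top",.081),("key_stop_top",.073)):
  for r in bot.tip_of(k,p)[:1]: print(k,r["score"],r["xy"],px2w(r["xy"],z,T,K))
h=cv2.cvtColor(p["pixels"],cv2.COLOR_RGB2HSV); m=cv2.inRange(h,(103,140,60),(125,255,255))
n,l,s,c=cv2.connectedComponentsWithStats(m)
for i in range(1,n):
    if s[i][4]>150: print(s[i],c[i])
i=1+np.argmax(s[1:,4]); pts=cv2.convexHull(np.argwhere(l==i)[:,::-1].astype(np.int32)); e=cv2.fitEllipse(pts); print(e)
print(o["t"],o["eef_pos"],rot(o),o["grasp_force"])
np.savez("w4",T=T,K=K)
```

```text
sieve_blue 0.66 [323.3, 140.3] [ 0.54   -0.0098  0.075 ]
key_1_top 0.88 [179.8, 122.4] [ 0.4413 -0.0198  0.081 ]
key_stop_top 0.61 [173.3, 72.4] [0.4309 0.0108 0.073 ]
[ 274   88  102  107 1248] [323.1298 137.7588]
((324.3197326660156, 141.03329467773438), (101.59014892578125, 106.09526062011719), 3.3574488162994385)
8.575 [ 0.5535 -0.0796  0.1793] [[-0.2205  0.9754  0.0003]
 [ 0.9754  0.2205 -0.0002]
 [-0.0003  0.0003 -1.    ]] 39.45194343829513
```

View pics/w4.png

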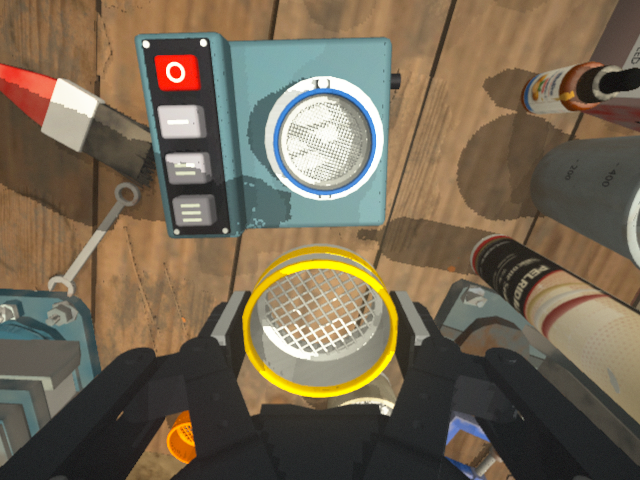

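Wrist view: the yellow sieve is level in the fingers with its rim centred at (320,328). The blue rim on the pan is centred at (324,141). I'll fit both rims as projected circles to get the offset.

Run:
```python
from h import *
from scipy.optimize import least_squares
np.set_printoptions(precision=4,suppress=True)
d=np.load("w4.npz");T,K=d["T"],d["K"]
im=cv2.imread("pics/w4.png");h=cv2.cvtColor(im,cv2.COLOR_BGR2HSV)
a=np.linspace(0,2*np.pi,181)
def fit(lo,hi,z,g,sel):
    m=cv2.inRange(h,lo,hi);n,l,s,c=cv2.connectedComponentsWithStats(m);i=1+np.argmax(s[1:,4])
    m=(l==i).astype(np.uint8);ct=max(cv2.findContours(m,0,1)[0],key=len)[:,0].astype(float)
    ct=ct[sel(ct)]
    def res(v):
        w=np.array([w2px([v[0]+v[2]*np.cos(t),v[1]+v[2]*np.sin(t),z],T,K) for t in a])
        return np.linalg.norm(ct[:,None]-w[None],axis=2).min(1)
    r=least_squares(res,[*g,.032],loss="soft_l1",x_scale=.01,diff_step=1e-3); print(r.x, np.abs(r.fun).mean(),len(ct)); return r.x
b=fit((103,140,60),(125,255,255),.106,(.54,-.01),lambda c:c[:,1]>0)
b=fit((103,140,60),(125,255,255),.106,(.54,-.01),lambda c:c[:,1]>140)
y=fit((22,130,90),(35,255,255),.1793+.0253,(.5535,-.0796),lambda c:c[:,1]>330)
R_=T[:3,:3]
tool=np.array([.5535,-.0796]); print("yellow-tcp",y[:2]-tool,"move",b[:2]-y[:2])
M=np.array([[-.2205,.9754],[.9754,.2205]]); print("tool xy",M@(b[:2]-y[:2])*1000)
```

```text
[ 0.5404 -0.0107  0.0316] 0.5842909203915426 292
[ 0.5404 -0.0109  0.0315] 0.5545071689520813 148
[ 0.5534 -0.0808  0.0319] 0.7878792005172117 206
yellow-tcp [-0.0001 -0.0012] move [-0.013  0.07 ]
tool xy [71.1227  2.7026]
```

>>> jog_arm(motion=[[0, 0, 0, 50, 2, 0, 50], [0, 0, 0, 71, 2.7, 10, 50], [0, 0, 0, 71, 2.7, 40, 50], [0, 0, 0, 71, 2.7, 62, 50], [0, 0, 0, 71, 2.7, 62, 50], [0, 0, 0, 71, 2.7, 65, 50], [0, 0, 0, 71, 2.7, 67, 50], [0, 0, 0, 71, 2.7, 68.5, 50], [0, 0, 0, 71, 2.7, 70, 50], [0, 0, 0, 71, 2.7, 70, 50]])

```text
t: 10.02
eef_pos: [0.5408, -0.0081, 0.1088]
tool_rot: [-0.0, 0.623, 0.782, 0.0]
contact_force: [-0.0, 0.4, -0.1]
gripper_width: 0.742
grasp_force: 39.4
```

>>> jog_arm(motion=[[0, 0, 0, -1, 0, 1, 50], [0, 0, 0, -1, 0, 2, 50], [0, 0, 0, -1, 0, 3, 50], [0, 0, 0, -1, 0, 3.7, 50], [0, 0, 0, -1, 0, 3.7, 50]])

```text
t: 10.65
eef_pos: [0.541, -0.0091, 0.105]
tool_rot: [-0.0, 0.623, 0.782, -0.0]
contact_force: [-0.3, 0.1, -0.9]
gripper_width: 0.74
grasp_force: 39.4
```

>>> jog_arm(motion=[[0, 0, 0, 0, 0, 0.4, 66], [0, 0, 0, 0, 0, 0.4, 72], [0, 0, 0, 0, 0, 0.4, 85], [0, 0, 0, 0, 0, 0.4, 85], [0, 0, 0, 0, 0, -20, 85], [0, 0, 0, 0, 0, -60, 85], [0, 0, 0, -50, -50, -90, 85], [0, 0, 0, -70, -100, -110, 0], [0, 0, 0, -70, -100, -110, 0], [0, 0, 0, -70, -100, -110, 0]])

```text
t: 11.9
eef_pos: [0.4594, -0.0994, 0.2154]
tool_rot: [0.0, 0.623, 0.782, 0.001]
contact_force: [0.2, 0.4, 0.4]
gripper_width: 0.37
grasp_force: 0.0
```

Run:
```python
from h import *
np.set_printoptions(precision=4,suppress=True)
p,T,K=shot("wrist"); o=bot.get_obs()
for k,z in (("key_1_top",.081),("key_2_top",.081),("key_3_top",.081),("key_stop_top",.073),("sieve_yellow",.099)):
  for r in bot.tip_of(k,p)[:1]: print(k,r["score"],r["xy"],px2w(r["xy"],z,T,K))
print(o["t"],o["eef_pos"],rot(o))
a=p["pixels"][:,:,::-1]; b=bot.read_camera("side")["pixels"][:,:,::-1]
b=cv2.resize(b[200:320,250:400],(400,320),interpolation=cv2.INTER_CUBIC); a=cv2.resize(a[20:340,100:500],(400,320))
cv2.imwrite("pics/n1.png",np.hstack([a,b]))
```

```text
key_1_top 0.74 [320.3, 124.9] [ 0.4415 -0.0193  0.081 ]
key_2_top 0.56 [320.1, 164.8] [ 0.4482 -0.0495  0.081 ]
key_3_top 0.91 [321.2, 204.6] [ 0.4566 -0.0817  0.081 ]
key_stop_top 0.66 [316.8, 82.8] [0.4318 0.0106 0.073 ]
sieve_yellow 0.63 [453.5, 143.0] [ 0.5419 -0.0098  0.099 ]
11.95 [ 0.4599 -0.0987  0.215 ] [[-0.2242  0.9746  0.0007]
 [ 0.9746  0.2242  0.0005]
 [ 0.0004  0.0008 -1.    ]]
```

View pics/n1.png

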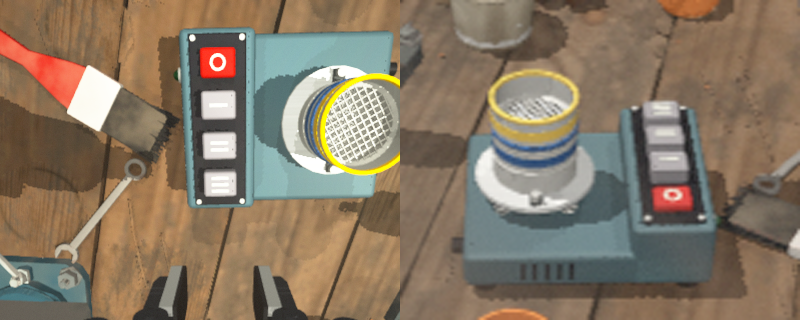

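The side view shows yellow nested level on blue, with red latched and the other keys up. Next, press the one-bar key.

>>> jog_arm(motion=[[0, 0, 0, 50, -0.4, 0, 0], [0, 0, 0, 80, -0.4, 20, 0], [0, 0, 0, 80, -0.4, 70, 0], [0, 0, 0, 80, -0.4, 115, 0], [0, 0, 0, 80, -0.4, 128, 0], [0, 0, 0, 80, -0.4, 131, 0], [0, 0, 0, 80, -0.4, 133, 0], [0, 0, 0, 80, -0.4, 135, 0], [0, 0, 0, 80, -0.4, 137, 0], [0, 0, 0, 80, -0.4, 138.5, 0]])

```text
t: 13.5
eef_pos: [0.4418, -0.0216, 0.077]
tool_rot: [0.001, 0.623, 0.782, 0.001]
contact_force: [1.1, 0.4, 1.8]
gripper_width: -0.001
grasp_force: 0.9
```

>>> jog_arm(motion=[[0, 0, 0, 0, 0, 1.5, 0], [0, 0, 0, 0, 0, 3, 0], [0, 0, 0, 0, 0, 4.5, 0], [0, 0, 0, 0, 0, 6, 0], [0, 0, 0, 0, 0, 7, 0], [0, 0, 0, 0, 0, 7, 0]])

```text
t: 14.25
eef_pos: [0.4411, -0.0218, 0.0706]
tool_rot: [-0.001, 0.624, 0.782, 0.001]
contact_force: [-5.1, 0.8, 23.2]
gripper_width: 0.002
grasp_force: 12.1
```

>>> jog_arm(motion=[[0, 0, 0, 0, 0, -8, 0], [0, 0, 0, 0, 0, -40, 0], [0, 0, 0, -20, -10, -90, 0], [0, 0, 0, -80, -15, -140, 0], [0, 0, 0, -110, -15, -150, 0], [0, 0, 0, -110, -15, -150, 0], [0, 0, 0, -110, -15, -150, 0]])

```text
t: 15.12
eef_pos: [0.45, -0.1317, 0.2188]
tool_rot: [-0.001, 0.623, 0.782, -0.0]
contact_force: [0.6, 0.2, -0.4]
gripper_width: 0.004
grasp_force: 0.0
```

Run:
```python
from h import *
p,T,K=shot("wrist")
a=p["pixels"][:,:,::-1]; b=bot.read_camera("side")["pixels"][:,:,::-1]
b=cv2.resize(b[200:320,250:400],(400,320),interpolation=cv2.INTER_CUBIC); a=cv2.resize(a[20:260,220:520],(400,320),interpolation=cv2.INTER_CUBIC)
cv2.imwrite("pics/n2.png",np.hstack([a,b]))
```

```text
(no output)
```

View pics/n2.png

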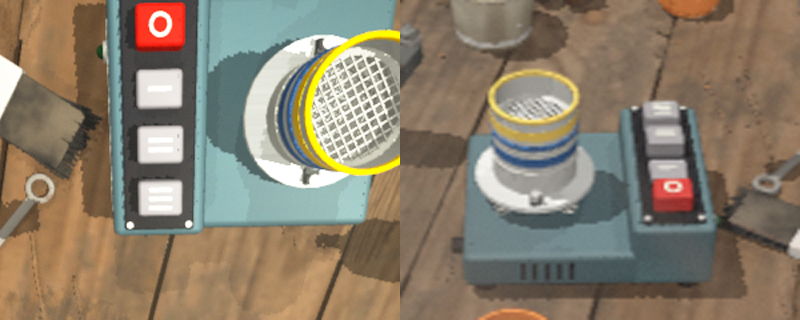

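The red key is now raised and the one-bar key is down. The sieves are nested level and the robot is clear of everything.

```bash
python3 -c "
from station import bot
print(bot.hand_in())"
```

```text
the job is handed in; nothing more can be done
None
```

The job is done and handed in at about 15 s of the 59 s allowed: the stop key was latched first and the three-bar key popped up, then the yellow sieve was nested level on the blue one, then the one-bar key was latched and the stop key popped up; the blue sieve is still on the pan and the green one was never touched.

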